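Clamp the parrot's training perch and wind the clamp wheel up firm

ROBOT

A 6-joint arm with a two-finger parallel gripper is mounted at the origin on the work surface. World frame = base frame: x ahead of the robot, y to its left, z up, the work surface at z = 0. Lengths are in m, angles in degrees, forces in N, time in s.
With the tool pointing down it reaches from about 0.25 to 0.775 m from the base axis. Payload 4 kg.
Tool frame: the origin (TCP) lies midway between the tips of the shut fingers; the grasp point (between the pads) lies 19 mm behind it; z points along the fingers, y is the direction in which the jaws open and shut (so a half turn about z gives the same grasp; the last joint's range is limited). The gripper opens to 85 mm and grips with 20 to 120 N. Pads are 22 mm wide; open, the fingers measure 114 mm over their backs; the gripper's body (76 mm by 85 mm) begins 54 mm behind the grasp point. The pads swing forward as they close: fully open they stand 13 mm farther back than shut.
Start: joints at [-72.886, 4.996, 78.535, -0, 96.463, -5.907], TCP at [0.215, -0.506, 0.231] pointing down, gripper open.
Joint ranges: [-177.83, 177.83], [-43.37, 116.18], [15.69, 146.23], [-61.86, 241.86], [9.47, 152.12], [-147.06, 147.06]. Speed limits (degrees/s): [159.86, 159.86, 180, 180, 180, 180].

INTERFACE

Orientations are given as [roll, pitch, yaw] about the fixed x, y, z axes, in that order (R = Rz(yaw) Ry(pitch) Rx(roll)).
In Python, from workcell import bot gives the robot as it stands.
- The arm moves only by the tool drive_tool, never from a script. Its argument "deltas" is a list of rows, each a list of 3 entries, a list of its own where there are three numbers: the shift along the tool's x, y, z in cm, then the turn, a rotation vector about the tool's x, y, z in degrees, then the opening, from -1 (shut) to 1 (fully open). In form: [[[dx, dy, dz], [ax, ay, az], jaw], ...]. A call has 1 to 20 rows; each row shifts and turns the commanded pose from where the row before left it, along the tool's axes as they then stand; what a row does not reach is not made up. A row lasts 1/12 s, in which the tool goes at most 41.7 mm and 7.16 degrees, less where a joint would pass 70% of its speed; a pose out of reach is approached as far as the arm can. A call is refused whole if a number of a shift passes 4.17 or a number of a turn 7.16, either way. A call with a gripper value outside its range is refused whole. The fingers move at their own pace and stop on an object; "grip_force" is the grip in N (left out, the last holds). Time passes only in rows, so rows that do not move let the fingers close. It gives the time, the measured TCP pose, the force and the opening at its end, in the units of the state.
- bot.sense(): the state, without advancing time (a new reading comes with each control period).
- bot.grab_frame(name): name is "scene" or "top" or "wrist"; returns the picture (400x640x3 uint8, blue, green, red); there is no depth.
- bot.get_calibration(name): a dict with "fx", "fy", "cx", "cy" (pixels), "dist" ([k1, k2, p1, p2, k3] as OpenCV has them; the pictures are not rectified), "R" (3x3) and "t" (3): a world point X has camera coordinates R X + t. Camera axes: x right, y down, z forward; pixel columns grow to the right and rows downward; lengths in m; the calibration is good to about 2 mm. A picture is of the moment at which its call begins: read the wrist's pose just before it. get_calibration takes no time and is no camera call; for the wrist camera it gives the pose at the moment of the call.
- bot.job_done(): hands the job in, once; it reports no verdict.
The state is a dict: "time": time; "qpos": joint angles; "qvel": joint speeds; "joint_torque": joint torques, N m; "tool_pos": TCP position; "orientation": TCP orientation; "ft_force": force on the tool from outside, world axes, zero at the start; "wrist_torque": the same for the moment, N m; "opening": opening from 0.0 (shut) to 1.0 (fully open).
Only numpy, scipy, OpenCV 4.12 (cv2) and the standard library are available. Lean on these libraries where they do the work, as an engineer would, in place of code of your own. Each camera call takes 0.05 s, during which the arm holds its last target. There are 200 camera calls.

TASK

Set up the parrot's training perch on the rack: draw the maple perch out from under the little riser shelf, slide its plain butt end all the way home along the bed of the green screw clamp so that the terracotta end sticks out of the mouth, and let go of it. Then wind the handwheel clockwise until it has come up to its firm, set feel, neither slack nor overtightened, and leave it. Keep the other things on the rack where they are.

Things in the scene. Friction and masses are not known exactly. Their poses are not given: they have to be found in the camera images.
- perch_center (a point): Centre of the perch: flat maple bar 36 mm wide (its x), 180 mm long (y), 20 mm thick (z up), about 0.16 kg; this point is 10 mm above its underside. -y half: plain butt end (dark line 52 mm from the end); +y half: ribbed terracotta top. At the start it lies on the rack under the riser, 60 to 80 mm of butt end sticking out at the riser's -y side
- perch_butt (a point): Middle of the butt end's end face of the perch: 90 mm from perch_center along the perch's -y, axes as for perch_center
- clamp_bed (a point): Point on the bed's top face straight below the screw axis, 24 mm above the rack. z: up, along the screw; +y: out of the open mouth; -y: to the column. The bed is a channel along y between two fences 42 mm apart that rise 11 mm; it is open above from y = 25 mm to its end at y = 100 mm. The column's face at y = -30 mm is the stop for the butt end
- clamp: Green cast screw clamp fixed to the rack; origin on the rack below the screw axis, axes as for clamp_bed. Base plate 92 mm (x) by 190 mm (y from -85 to 105 mm), 10 mm thick. Column 50 mm wide, y from -70 to -30 mm, 126 mm high; its overarm (46 mm wide) covers y from -70 to 23 mm between 92 and 134 mm above the rack
- pad: The clamp's round pressure shoe at the lower end of the screw, 33 mm across, with three small rubber studs; it turns with the wheel. Origin level with the foot of the studs, on the screw axis, z up. At the start it hangs 5 to 11 mm above where the perch's top will be. A stack of disc springs sits between shoe and screw
- crank_grip (a point): Half-way up the black revolving handle of the handwheel: upright, 50 mm tall, 20 mm thick, spins freely on its own axis; this point is 25 mm below its top, 26 mm above the wheel rim's top face and 45 mm from the screw axis. Turned clockwise from above it winds the screw down: handle, wheel and shoe sink together, 10 mm a turn
- wheel_hub (a point): Centre of the handwheel's hub top, on the screw axis; wheel 110 mm across, rim 10 mm wide, its top 2 mm below this point. Until the shoe meets the perch it turns lightly (2 N at the handle); then the push to keep it turning grows steadily. Firm, set feel: 9 to 10 N round the circle at the handle (0.42 N m) while turning, less once it stops; under 7 N slack, over 11 N overtight. It stays where left
- riser: Fixed low aluminium riser shelf, 200 mm (x) by 130 mm (y), 62 mm high, open at both y ends with 4 mm side panels; origin on the rack at the centre of its footprint
- dispenser: Green press-button treat dispenser, 90 mm across, 133 mm tall, with a small trough at its -y side; origin at the centre of its underside. Leave alone
- tile: Blue ceramic perch tile 90 x 90 x 10 mm lying on top of the riser; origin at the centre of its underside. Leave alone
- cube_a: Maple cube, 35 mm; origin at the centre of its underside. Leave alone
- cube_b: Maple cube, 35 mm; origin at the centre of its underside. Leave alone
- tube: Clear acrylic tube standing upright, 44 mm across, 90 mm tall; origin at the centre of its underside. Leave alone
- chew_ring: Pink silicone chew ring lying flat, 68 mm across, 12 mm thick; origin at the centre of its underside. Leave alone
- tumbler: Steel tumbler, 68 mm across, 85 mm tall; origin at the centre of its underside. Leave alone
There are look-alikes about, which are no part of the job. What is shaped like the clamp but yellow is not meant.

How it is judged:
By the outcome, as a careful person would: the job done as asked, in the order asked, and still so for the second after the job is handed in, with the robot touching nothing.
It also fails if it takes over 67 s, if anything falls off the work surface, if the arm or the gripper's body presses on something with over 40 N, if the wrist force passes 120 N, or if a joint passes its speed limit or range.

## Working session

There is one attempt and no reset: what is moved stays moved. The work goes in short steps, Python scripts to look and compute and a tool call to move; the robot and the scene stay as the last step left them, time stands still between calls to the robot, and variables do not carry over. Pictures are saved under pics/ and viewed, about 8 in all and at most 12, crops included, and the job is handed in when it is done.

Besides the shell and the picture viewer there is one more tool, called after "Emit:" as name([rows], argument=value, ...), one row to a line, values as JSON. drive_tool: Moves the arm, as the interface text tells. Its arguments: {"type":"object","properties":{"deltas":{"type":"array"},"grip_force":{"type":"number"}},"required":["deltas"]}

```bash
ls; mkdir -p pics; python3 - <<'E'
from workcell import bot
import cv2,numpy as np
s=bot.sense();print(s)
a=bot.grab_frame("scene");b=bot.grab_frame("top")
cv2.imwrite("pics/scene0.png",a);cv2.imwrite("pics/top0.png",b)
for n in("scene","top","wrist"):
    c=bot.get_calibration(n);print(n,{k:np.round(v,4).tolist() for k,v in c.items()})
E
```

```text
pics
{'time': 0.0, 'qpos': array([-7.28845099e+01,  5.04271029e+00,  7.86257630e+01, -2.95821956e-04,
        9.64628404e+01, -5.90677578e+00]), 'qvel': array([ 0.02740046,  0.06253129,  0.05502574, -0.00570683,  0.02249956,
       -0.08350054]), 'joint_torque': array([ 9.95920027e-05, -3.51859188e+01, -3.13273215e+01, -2.21190130e-04,
        1.07180828e-02, -8.66654204e-06]), 'tool_pos': array([ 0.2149492 , -0.50571582,  0.23009576]), 'orientation': array([-1.79869353e+02, -1.32210545e-02,  2.30222178e+01]), 'ft_force': array([ 0.66645174, -0.23891005,  0.11942346]), 'wrist_torque': array([ 0.03194267,  0.00755367, -0.00616135]), 'opening': 1.000451322349745}
scene {'fx': 410.8025, 'fy': 410.8025, 'cx': 322.4129, 'cy': 200.3611, 'dist': [0.0108, 0.0, 0.0, 0.0, 0.0], 'R': [[0.8028, 0.5961, 0.0159], [0.4438, -0.5793, -0.6837], [-0.3983, 0.5559, -0.7296]], 't': [-0.4569, -0.1628, 1.4013]}
top {'fx': 428.9145, 'fy': 428.9145, 'cx': 327.0597, 'cy': 203.5018, 'dist': [-0.0828, 0.0, 0.0, 0.0, 0.0], 'R': [[0.0012, -0.9999, -0.0103], [-0.9963, -0.0003, -0.0857], [0.0856, 0.0104, -0.9963]], 't': [0.0051, 0.5493, 1.297]}
wrist {'fx': 282.0684, 'fy': 282.0684, 'cx': 322.2493, 'cy': 196.948, 'dist': [0.0049, 0.0, 0.0, 0.0, 0.0], 'R': [[0.3903, -0.9207, -0.0024], [-0.8832, -0.3752, 0.2813], [-0.2599, -0.1077, -0.9596]], 't': [-0.5496, -0.0367, 0.3797]}
```

View pics/scene0.png

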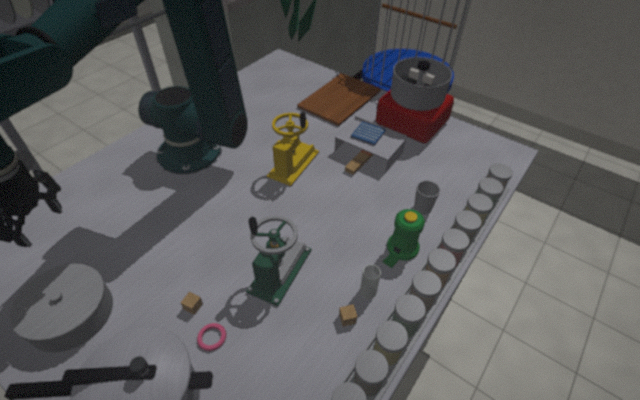

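View pics/top0.png

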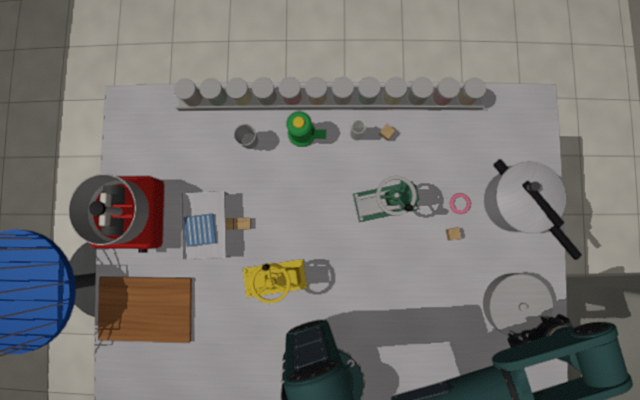

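The scene camera shows the green clamp at about (275,265), the yellow decoy at (290,150) and the riser with the protruding butt at (358,160). In the top view these are at (395,197), (275,280) and (240,224). Perch look-alikes in the top view are the maple cubes (388,132) and (455,233) and the wooden board (145,310). Clamp look-alike: the yellow one. I choose the butt at (240,224) and the green clamp at (395,197), and check both in one close crop.

```bash
cat > h.py <<'E'
from workcell import bot
import cv2,numpy as np
def ray(n,px,cal=None):
    c=cal or bot.get_calibration(n);K=np.array([[c["fx"],0,c["cx"]],[0,c["fy"],c["cy"]],[0,0,1]])
    u=cv2.undistortPoints(np.array(px,float).reshape(-1,1,2),K,np.array(c["dist"],float)).reshape(-1,2)
    R=np.array(c["R"]);t=np.array(c["t"])
    return -R.T@t,np.c_[u,np.ones(len(u))]@R
def onz(n,px,z,cal=None):
    o,d=ray(n,px,cal);return o+d*((z-o[2])/d[:,2])[:,None]
def proj(n,X,cal=None):
    c=cal or bot.get_calibration(n);K=np.array([[c["fx"],0,c["cx"]],[0,c["fy"],c["cy"]],[0,0,1]])
    return cv2.projectPoints(np.array(X,float).reshape(-1,1,3),cv2.Rodrigues(np.array(c["R"]))[0],np.array(c["t"]),K,np.array(c["dist"],float))[0].reshape(-1,2)
E
python3 - <<'E'
from h import *
b=cv2.imread("pics/top0.png");a=cv2.imread("pics/scene0.png")
R=lambda i,x,y,w,h,s:cv2.resize(i[y:y+h,x:x+w],None,fx=s,fy=s,interpolation=cv2.INTER_CUBIC)
m=np.vstack([np.hstack([R(b,345,165,100,70,4),R(b,175,180,100,70,4)]),np.hstack([R(a,240,205,100,70,4)[:,:400],R(a,320,110,100,70,4)])])
cv2.imwrite("pics/m1.png",m)
E
```

```text
(no output)
```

View pics/m1.png

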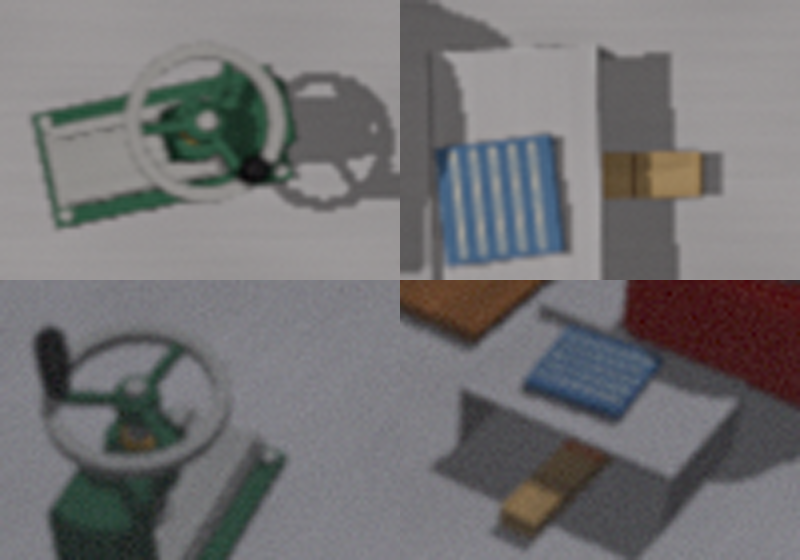

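The crops confirm the choice: maple butt with its dark line, in the top view at x 226–250, y 218–229. The green clamp has its mouth corners at (353.8,193.8) and (359.5,222), hub at (396.8,195) and handle at (408.8,207).

```bash
python3 - <<'E'
from h import *
np.set_printoptions(precision=4,suppress=True)
def tri(p,q):
    o1,d1=ray("top",[p]);o2,d2=ray("scene",[q]);d1=d1[0]/np.linalg.norm(d1);d2=d2[0]/np.linalg.norm(d2)
    s=np.linalg.lstsq(np.c_[d1,-d2],o2-o1,rcond=None)[0];A=o1+s[0]*d1;B=o2+s[1]*d2;return (A+B)/2,np.linalg.norm(A-B)
print("hub",tri((396.6,194.9),(274.1,231.8)));print("handle top",tri((408.6,206.8),(251.6,218.5)))
print("base mouth corners",onz("top",[(353.6,193.6),(359.4,221.6)],.01))
print("scene mouth corner",onz("scene",[(310.6,247.5)],.01))
print("butt end corners, top face",onz("top",[(249.9,217.9),(249.9,229.1)],.02))
print("line & riser edge",onz("top",[(233.7,223.5),(226,223)],.02), onz("top",[(325/4+249.5-99,192),(225,192),(225,249)],.062))
# masks
b=cv2.imread("pics/top0.png");h=cv2.cvtColor(b,cv2.COLOR_BGR2HSV)
m=cv2.inRange(h,(12,90,60),(28,255,255))[200:250,215:270]
c=max(cv2.findContours(m,0,1)[0],key=cv2.contourArea);r=cv2.minAreaRect(c);print(r)
p=cv2.boxPoints(r)+[215,200];print(p,onz("top",p,.02))
E
```

```text
hub (array([ 0.5613, -0.1843,  0.1762]), np.float64(0.004128483093263725))
handle top (array([ 0.524 , -0.2099,  0.2207]), np.float64(0.000503698376093434))
base mouth corners [[ 0.5815 -0.077   0.01  ]
 [ 0.4942 -0.0946  0.01  ]]
scene mouth corner [[ 0.581  -0.0703  0.01  ]]
butt end corners, top face [[0.5049 0.2442 0.02  ]
 [0.4703 0.2437 0.02  ]]
line & riser edge [[0.4874 0.2944 0.02  ]
 [0.4889 0.3186 0.02  ]] [[0.5808 0.2926 0.062 ]
 [0.5808 0.3132 0.062 ]
 [0.4096 0.3098 0.062 ]]
((23.0, 23.0), (10.0, 24.0), 90.0)
[[226. 218.]
 [250. 218.]
 [250. 228.]
 [226. 228.]] [[0.5044 0.3189 0.02  ]
 [0.5046 0.2439 0.02  ]
 [0.4737 0.2434 0.02  ]
 [0.4735 0.3183 0.02  ]]
```

Emit:
drive_tool([
  [[0,0,-0.5],[0,0,-6.53],1],
  [[0,0,-0.5],[0,0,-6.53],1],
  [[0,0,-0.5],[0,0,-6.53],1],
  [[0,0,-0.5],[0,0,-6.53],1],
  [[0,0,-0.5],[0,0,-6.53],1],
  [[0,0,-0.5],[0,0,-6.53],1],
  [[0,0,-0.5],[0,0,-6.53],1],
  [[0,0,-0.5],[0,0,-6.53],1],
  [[0,0,-0.5],[0,0,-6.53],1],
  [[0,0,-0.5],[0,0,-6.53],1],
  [[0,0,-0.5],[0,0,-6.53],1],
  [[0,0,-0.5],[0,0,-6.53],1],
])

```text
time: 1.1
tool_pos: [0.215, -0.506, 0.2908]
orientation: [-180.0, -0.1, 101.7]
ft_force: [-0.4, -0.1, -0.4]
opening: 0.997
```

Emit:
drive_tool([
  [[2,2.8,0],[0,0,0],1],
  [[2,2.8,0],[0,0,0],1],
  [[2,2.8,0],[0,0,0],1],
  [[2,2.8,0],[0,0,0],1],
  [[2,2.8,0],[0,0,0],1],
  [[2,2.8,0],[0,0,0],1],
  [[2,2.8,0],[0,0,0],1],
  [[2,2.8,0],[0,0,0],1],
  [[2,2.8,0],[0,0,0],1],
  [[2,2.8,0],[0,0,0],1],
  [[2,2.8,0],[0,0,0],1],
  [[2,2.8,0],[0,0,0],1],
  [[2,2.8,0],[0,0,0],1],
  [[1,2.8,0],[0,0,0],1],
  [[0,0,0],[0,0,0],1],
  [[0,0,0],[0,0,0],1],
])

```text
time: 2.43
tool_pos: [0.5466, -0.163, 0.2899]
orientation: [-179.9, -0.1, 101.5]
ft_force: [-0.7, 0.5, -0.4]
opening: 0.999
```

```bash
python3 - <<'E'
from h import *
import json
s=bot.sense();print(s["time"],s["tool_pos"],s["orientation"],s["ft_force"])
c=bot.get_calibration("wrist");a=bot.grab_frame("wrist");cv2.imwrite("pics/w1.png",a)
json.dump({k:np.array(v).tolist() for k,v in c.items()},open("w1.json","w"))
E
```

```text
2.4333 [ 0.54662558 -0.16304015  0.28989465] [-1.79862922e+02 -6.39046079e-02  1.01534284e+02] [-0.74353174  0.46540715 -0.39474095]
```

View pics/w1.png

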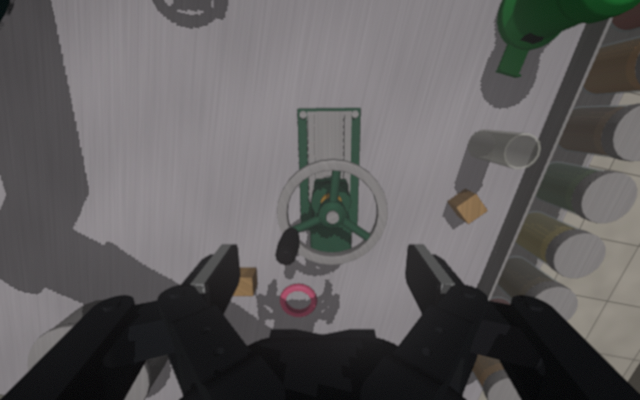

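The wrist view shows the base mouth edge at (298–360,108), the bed between the fences at x about 307–352, the hub at (333,217) and the handle top at about (288,238).

```bash
python3 - <<'E'
from h import *
import json
np.set_printoptions(precision=4,suppress=True,linewidth=150)
c=json.load(open("w1.json"));a=cv2.imread("pics/w1.png");h=cv2.cvtColor(a,cv2.COLOR_BGR2HSV)
g=cv2.inRange(h,(55,90,20),(95,255,255))
for r in range(112,160,8):
    x=np.where(g[r,285:375]>0)[0]+285; print(r,x.tolist(), )
print("end row",[ (x,np.where(g[95:125,x]>0)[0][:3]+95) for x in(310,325,340,352)])
L=onz("wrist",[(297.5,112),(298.5,150)],.01,c);print(L)
o1,d1=ray("wrist",[(333,217)],c);o2,d2=ray("top",[(396.6,194.9)]);o3,d3=ray("scene",[(274.1,231.8)])
A=[];B=[]
for o,d,w in((o1,d1,2),(o2,d2,1),(o3,d3,1)):
    d=d[0]/np.linalg.norm(d);P=(np.eye(3)-np.outer(d,d))*w;A.append(P);B.append(P@o)
X=np.linalg.lstsq(np.vstack(A),np.hstack(B),rcond=None);print("hub",X[0],X[1]**.5)
print(proj("wrist",X[0],c),proj("top",X[0]),proj("scene",X[0]))
cv2.imwrite("pics/w1c.png",cv2.resize(a[95:275,260:400],None,fx=4,fy=4,interpolation=cv2.INTER_CUBIC)[:600])
E
```

```text
112 []
120 []
128 []
136 []
144 []
152 []
end row [(310, array([], dtype=int64)), (325, array([], dtype=int64)), (340, array([], dtype=int64)), (352, array([], dtype=int64))]
[[ 0.4961 -0.0976  0.01  ]
 [ 0.5071 -0.1507  0.01  ]]
hub [ 0.5612 -0.1847  0.1768] [0.003]
[[333.1442 216.837 ]] [[396.2603 194.3752]] [[273.02   231.7994]]
```

View pics/w1c.png

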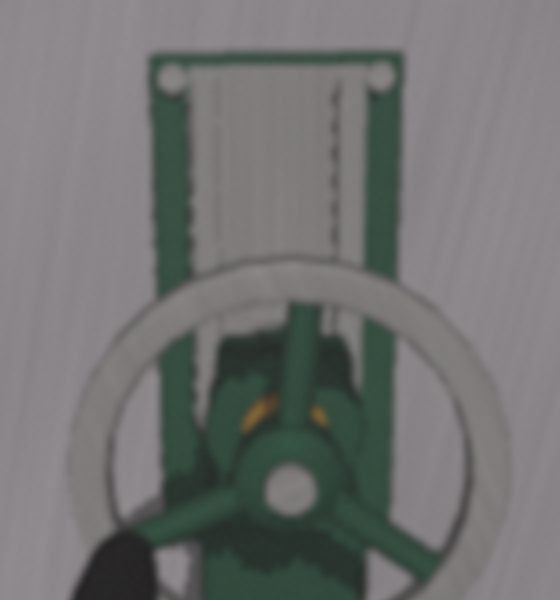

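```bash
python3 - <<'E'
from h import *
import json
np.set_printoptions(precision=4,suppress=True,linewidth=150)
c=json.load(open("w1.json"))
f=lambda u,v,z:onz("wrist",[(260+u/4-.375,95+v/4-.375)],z,c)[0]
ang=lambda p,q:np.degrees(np.arctan2(-(p-q)[0],(p-q)[1]))
lt,rt,lb,rb=f(150,55,.01),f(403,53,.01),f(163,490,.01),f(388,500,.01)
print(lt,rt,lb,rb,"w",np.linalg.norm(lt-rt))
print("yaw L,R,end",ang(lt,lb),ang(rt,rb),np.degrees(np.arctan2(*(rt-lt)[[1,0]])))
y=np.radians(11.4);ex=np.array([np.cos(y),np.sin(y),0]);ey=np.array([-ex[1],ex[0],0])
m=(lt+rt)/2;print("origin from base",m-.105*ey)
for n,u1,u2,v,z in(("block",190,365,90,.035),("block",193,363,250,.035),("inner",218,341,150,.035)):
    p,q=f(u1,v,z),f(u2,v,z);o=(p+q)/2;print(n,np.linalg.norm(p-q),"centreline x offset vs hub/base:",(o-np.array([.5612,-.1847,0]))@ex,(o-(m-.105*ey))@ex)
h=proj("wrist",[0.5612,-.1847,.1768],c)
print("handle top",onz("wrist",[(260+115/4,95+560/4)],.1768+.049,c))
E
```

```text
[ 0.4947 -0.0928  0.01  ] [ 0.5833 -0.0741  0.01  ] [ 0.5287 -0.2549  0.01  ] [ 0.6177 -0.2411  0.01  ] w 0.09045630564572396
yaw L,R,end 11.84860299635801 11.654049479749949 11.915919760684583
origin from base [ 0.5598 -0.1864  0.01  ]
block 0.05938597545944938 centreline x offset vs hub/base: -0.0018037924221714526 -4.818548100218173e-05
block 0.06000032962561189 centreline x offset vs hub/base: -0.0011745703561286958 0.0005810365850405759
inner 0.042352765844471375 centreline x offset vs hub/base: -0.0009467398503084107 0.0008088670908608601
handle top [[ 0.5243 -0.1895  0.2258]]
```

Clamp: yaw 11.8°, axis at about (0.561,−0.1855). The widths of 90, 60 and 42 mm fit the description. Going for the butt, 25 mm in from its end.

Emit:
drive_tool([
  [[0,0,0],[0,0,5.75],1],
  [[0,0,0],[0,0,5.75],1],
  [[3.6,-0.49,0],[0,0,0],1],
  [[3.6,-0.49,0],[0,0,0],1],
  [[3.6,-0.49,0],[0,0,0],1],
  [[3.6,-0.49,0],[0,0,0],1],
  [[3.6,-0.49,0],[0,0,0],1],
  [[3.6,-0.49,0],[0,0,0],1],
  [[3.6,-0.49,0],[0,0,0],1],
  [[3.6,-0.49,0],[0,0,0],1],
  [[3.6,-0.49,0],[0,0,0],1],
  [[3.6,-0.49,0],[0,0,0],1],
  [[3.5,-0.49,0],[0,0,0],1],
  [[3.5,-0.45,0],[0,0,0],1],
  [[0,0,2.7],[0,0,0],1],
  [[0,0,2.7],[0,0,0],1],
  [[0,0,2.7],[0,0,0],1],
  [[0,0,2.7],[0,0,0],1],
  [[0,0,2.7],[0,0,0],1],
  [[0,0,0],[0,0,0],1],
])

```text
time: 4.15
tool_pos: [0.485, 0.2629, 0.1495]
orientation: [-179.3, 0.3, 89.8]
ft_force: [-0.5, -0.2, -1.4]
opening: 1.001
```

```bash
python3 - <<'E'
from h import *
import json
s=bot.sense();print(s["time"],s["tool_pos"],s["orientation"],s["ft_force"])
c=bot.get_calibration("wrist");a=bot.grab_frame("wrist");cv2.imwrite("pics/w2.png",a)
json.dump({k:np.array(v).tolist() for k,v in c.items()},open("w2.json","w"))
print(proj("wrist",[[.505,.244,.02],[.47,.244,.02],[.488,.268,.02]],c))
E
```

```text
4.15 [0.48504863 0.26289952 0.14949502] [-179.32745147    0.31454533   89.76821695] [-0.52717617 -0.17339141 -1.4123975 ]
[[343.62932995 205.44667467]
 [309.18947997 205.48370736]
 [326.88291438 182.49534114]]
```

View pics/w2.png

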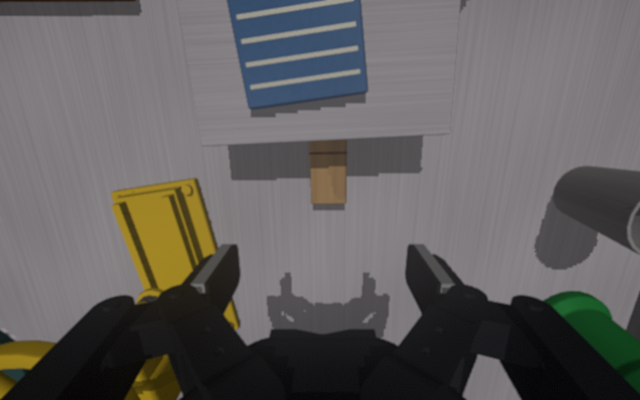

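The wrist view shows the butt end face at row 203, columns 312–346, about 3 mm further in +x than estimated. Correct, descend, grip.

Emit:
drive_tool([
  [[0.35,0.28,2.2],[0,0,0],1],
  [[0.35,0.28,2.2],[0,0,0],1],
  [[0,0,2.2],[0,0,0],1],
  [[0,0,2.2],[0,0,0],0.6],
  [[0,0,2.2],[0,0,0],0.4],
  [[0,0,1.8],[0,0,0],0.3],
  [[0,0,1.2],[0,0,0],0.2],
  [[0,0,0.7],[0,0,0],0.2],
  [[0,0,0],[0,0,0],0.2],
  [[0,0,0],[0,0,0],0.1],
], grip_force=60)

```text
time: 5.03
tool_pos: [0.4951, 0.2731, 0.0106]
orientation: [179.9, -0.0, 89.9]
ft_force: [-0.2, 0.7, -0.2]
opening: 0.548
```

Emit:
drive_tool([
  [[0,0,0],[0,0,0],-0.4],
  [[0,0,0],[0,0,0],-1],
  [[0,0,0],[0,0,0],-1],
  [[0,0,0],[0,0,0],-1],
])

```text
time: 5.37
tool_pos: [0.4957, 0.2735, 0.0116]
orientation: [179.8, -0.1, 89.9]
ft_force: [-0.6, -1.4, 5.8]
opening: 0.397
```

Emit:
drive_tool([
  [[0,0,0],[0,0,0],0.1],
  [[0,0,0.4],[0,0,0],0.1],
  [[0,0,0.4],[0,0,0],0.1],
  [[0,0,0],[0,0,0],-1],
  [[0,0,0],[0,0,0],-1],
  [[0,0,0],[0,0,0],-1],
  [[0,0,0],[0,0,0],-1],
], grip_force=80)

```text
time: 5.95
tool_pos: [0.4938, 0.2727, 0.0006]
orientation: [-179.9, 0.0, 89.9]
ft_force: [-0.0, -0.5, -1.4]
opening: 0.402
```

Emit:
drive_tool([
  [[-0.5,0,0],[0,0,0],-1],
  [[-1.5,0,0],[0,0,0],-1],
  [[-2,0,0],[0,0,0],-1],
  [[-2.5,0,0],[0,0,0],-1],
  [[-2.5,0,0],[0,0,0],-1],
  [[-2.5,0,0],[0,0,0],-1],
  [[-2.5,0,0],[0,0,0],-1],
  [[-2.5,0,0],[0,0,0],-1],
  [[-2,0,0],[0,0,0],-1],
  [[-1.5,0,0],[0,0,0],-1],
  [[-0.5,0,0],[0,0,0],-1],
  [[0,0,0],[0,0,0],-1],
  [[0,0,0],[0,0,0],-1],
])

```text
time: 7.03
tool_pos: [0.4937, 0.0681, 0.0012]
orientation: [-180.0, -0.0, 89.8]
ft_force: [0.5, -0.1, -2.3]
opening: 0.403
```

```bash
python3 - <<'E'
from h import *
s=bot.sense();print(s["time"],s["tool_pos"],s["ft_force"],s["opening"])
a=bot.grab_frame("wrist");b=bot.grab_frame("top")
R=lambda i,x,y,w,h,z:cv2.resize(i[y:y+h,x:x+w],(w*z,h*z),interpolation=cv2.INTER_CUBIC)
cv2.imwrite("pics/w3.png",np.vstack([a[:,:,:],R(b,160,170,160,50,4)]))
E
```

```text
7.0333 [0.4936849  0.06813676 0.00123047] [ 0.48495087 -0.14750334 -2.33027856] 0.4033872333159552
```

View pics/w3.png

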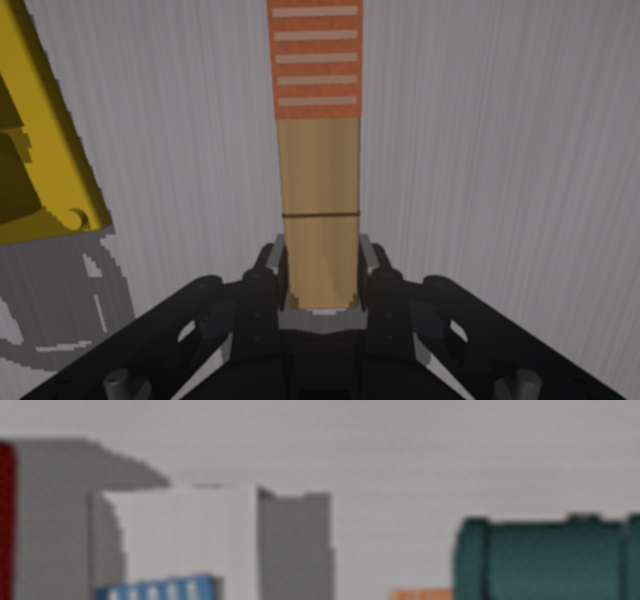

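The perch is fully out of the riser, with the dark line and terracotta ribs visible and the butt between the fingers. Opening, sliding astride it to the terracotta end and regripping.

Emit:
drive_tool([
  [[0,0,0],[0,0,0],0.4],
  [[0,0,0],[0,0,0],0.4],
  [[0,0,0],[0,0,0],0.4],
  [[1.2,0,0],[0,0,0],0.4],
  [[2.5,0,0],[0,0,0],0.4],
  [[2.5,0,0],[0,0,0],0.4],
  [[2.5,0,0],[0,0,0],0.4],
  [[2.5,0,0],[0,0,0],0.4],
  [[1.3,0,0],[0,0,0],0.4],
  [[0,0,0],[0,0,0],0.2],
  [[0,0,0],[0,0,0],-1],
  [[0,0,0],[0,0,0],-1],
  [[0,0,0],[0,0,0],-1],
  [[0,0,0],[0,0,0],-1],
  [[0,0,0],[0,0,0],-1],
], grip_force=110)

```text
time: 8.38
tool_pos: [0.4944, 0.1926, 0.0018]
orientation: [180.0, -0.0, 89.8]
ft_force: [-1.4, 1.9, 2.4]
opening: 0.392
```

Emit:
drive_tool([
  [[0,0,-1],[0,0,0],-1],
  [[0,0,-2.5],[0,0,0],-1],
  [[0,0,-2.5],[0,0,0],-1],
  [[0,0,0],[0,0,-4],-1],
  [[0,0,0],[0,0,-4],-1],
  [[0,0,0],[0,0,-4],-1],
  [[-1.2,-0.1,0],[0,0,0],-1],
  [[-2.2,-0.16,0],[0,0,0],-1],
  [[-2.2,-0.16,0],[0,0,0],-1],
  [[-2.5,-0.16,0],[0,0,0],-1],
  [[-2.5,-0.16,0],[0,0,0],-1],
  [[-2.5,-0.16,0],[0,0,0],-1],
  [[-2.2,-0.16,0],[0,0,0],-1],
  [[-2,-0.16,0],[0,0,0],-1],
  [[0,0,0],[0,0,0],-1],
  [[0,0,0],[0,0,0],-1],
])

```text
time: 9.72
tool_pos: [0.5171, 0.0191, 0.0609]
orientation: [-179.9, 0.0, 101.6]
ft_force: [-0.0, 0.7, -2.9]
opening: 0.387
```

```bash
python3 - <<'E'
from h import *
s=bot.sense();print(s["time"],s["tool_pos"],s["orientation"],s["ft_force"],s["wrist_torque"],s["opening"])
a=bot.grab_frame("scene");b=bot.grab_frame("top")
R=lambda i,x,y,w,h,z:cv2.resize(i[y:y+h,x:x+w],(w*z,h*z),interpolation=cv2.INTER_CUBIC)
cv2.imwrite("pics/w4a.png",a);cv2.imwrite("pics/w4.png",np.hstack([R(a,230,170,100,130,4),R(b,330,140,100,130,4)]))
y=np.radians(11.8);e=np.array([-np.sin(y),np.cos(y),0]);o=np.array([.561,-.186,0]);d=s["tool_pos"]-o;print("clamp coords of TCP",d@np.array([e[1],-e[0],0]),d@e)
E
```

```text
9.7167 [0.5171169 0.0191306 0.0608747] [-1.79910166e+02  1.05243158e-02  1.01619285e+02] [-0.03719073  0.7472205  -2.88056397] [0.14680454 0.03694956 0.00200264] 0.3874419555926508
clamp coords of TCP -0.0010073425204473463 0.20976957165911933
```

View pics/w4.png

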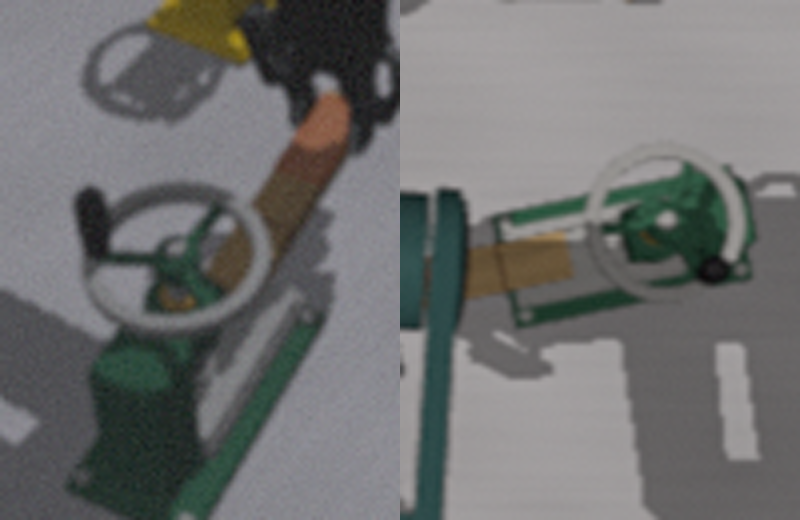

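The perch is held level over the mouth. In the top crop the butt end is at (572,235–275) and the base mouth corners at (497,213) and (517,326). Next I check the butt's lateral offset in clamp coordinates.

```bash
python3 - <<'E'
from h import *
np.set_printoptions(precision=4,suppress=True)
y=np.radians(11.8);ey=np.array([-np.sin(y),np.cos(y),0]);ex=np.array([ey[1],-ey[0],0]);o=np.array([.561,-.186,0])
f=lambda u,v,z:onz("top",[(330+(u-400)/4-.375,140+v/4-.375)],z)[0]
for n,u,v,z in(("butt1",572,235,.079),("butt2",572,275,.079),("up far",470,247,.079),("low far",470,300,.079),("mouth c1",497,213,.01),("mouth c2",517,326,.01)):
    d=f(u,v,z)-o;print(n,d@ex,d@ey)
b=cv2.imread("pics/w4.png")[:,400:];h=cv2.cvtColor(b,cv2.COLOR_BGR2HSV);m=cv2.inRange(h,(10,80,60),(25,255,255));m[:, :70]=0;m[:,180:]=0
for u in(80,100,120,140,160):
    v=np.where(m[200:320,u]>0)[0]+200
    if len(v):
        p,q=f(u+400,v[0],.079)-o,f(u+400,v[-1],.079)-o;print(u,v[0],v[-1],"centre x",(p+q)@ex/2,"w",np.linalg.norm(p-q))
E
```

```text
butt1 0.010376728033194688 0.05552934578012213
butt2 -0.01854793054726512 0.06181192181325809
up far 0.017051549109411885 0.1310700211820749
low far -0.02124020502552553 0.13917975594575363
mouth c1 0.04440613437934103 0.10121057157205823
mouth c2 -0.044884418556627864 0.10440071073158644
80 248 294 centre x -0.0017977836938418042 w 0.03397924306009258
100 243 291 centre x -0.0019140067655349369 w 0.035470391642283744
120 241 286 centre x -0.0023963754767043766 w 0.03326553996449165
140 236 283 centre x -0.0025139744101264523 w 0.03475934628324801
160 233 278 centre x -0.00263548307461591 w 0.03329570839823139
```

Emit:
drive_tool([
  [[0,0.1,0],[0,0,-0.7],-1],
  [[0,0,1],[0,0,0],-1],
  [[0,0,1],[0,0,0],-1],
  [[0,0,0.6],[0,0,0],-1],
  [[0,0,0.3],[0,0,0],-1],
  [[0,0,0.2],[0,0,0],-1],
  [[0,0,0.1],[0,0,0],-1],
  [[0,0,0],[0,0,0],-1],
  [[0,0,0],[0,0,0],-1],
])

```text
time: 10.57
tool_pos: [0.5185, 0.0214, 0.0293]
orientation: [-180.0, -0.0, 102.6]
ft_force: [-1.1, -0.3, -2.9]
opening: 0.396
```

Emit:
drive_tool([
  [[0,0,0.1],[0,0,0],-1],
  [[0,0,0.1],[0,0,0],-1],
  [[0,0,0],[0,0,0],-1],
])

```text
time: 10.82
tool_pos: [0.5187, 0.0211, 0.0274]
orientation: [-180.0, 0.0, 102.6]
ft_force: [-0.9, -0.2, -1.1]
opening: 0.388
```

Emit:
drive_tool([
  [[-1,0,0],[0,0,0],-1],
  [[-1.2,0,0],[0,0,0],-1],
  [[-1.2,0,0],[0,0,0],-1],
  [[-1,0,0],[0,0,0],-1],
  [[0,0,0],[0,0,0],-1],
])

```text
time: 11.23
tool_pos: [0.5289, -0.0246, 0.0273]
orientation: [180.0, 0.1, 102.4]
ft_force: [-1.5, -0.5, -2.1]
opening: 0.389
```

Emit:
drive_tool([
  [[-1,0,0],[0,0,0],-1],
  [[-1,0,0],[0,0,0],-1],
  [[-1,0,0],[0,0,0],-1],
  [[-0.5,0,0],[0,0,0],-1],
  [[0,0,0],[0,0,0],-1],
])

```text
time: 11.65
tool_pos: [0.536, -0.0576, 0.0271]
orientation: [-180.0, 0.1, 102.5]
ft_force: [-3.2, -3.2, -3.1]
opening: 0.394
```

Emit:
drive_tool([
  [[0,-0.12,0],[0,0,0.5],-1],
  [[-0.4,0,0],[0,0,0],-1],
  [[-0.3,0,0],[0,0,0],-1],
  [[0,0,0],[0,0,0],-1],
])

```text
time: 11.98
tool_pos: [0.5373, -0.0633, 0.028]
orientation: [179.9, 0.1, 102.1]
ft_force: [-0.1, 0.7, -3.1]
opening: 0.393
```

Emit:
drive_tool([
  [[-0.2,0,0],[0,0,0],-1],
  [[0,0,0],[0,0,0],-1],
])

```text
time: 12.15
tool_pos: [0.5371, -0.065, 0.0276]
orientation: [180.0, 0.0, 102.1]
ft_force: [0.1, 0.6, -1.4]
opening: 0.396
```

Emit:
drive_tool([
  [[-0.2,0,0],[0,0,0],-1],
  [[0,0,0],[0,0,0],-1],
])

```text
time: 12.32
tool_pos: [0.5371, -0.0668, 0.0273]
orientation: [180.0, -0.0, 102.1]
ft_force: [0.3, -0.9, -2.8]
opening: 0.391
```

Emit:
drive_tool([
  [[-0.2,0,0],[0,0,0],-1],
  [[0,0,0],[0,0,0],-1],
])

```text
time: 12.48
tool_pos: [0.5371, -0.0668, 0.0271]
orientation: [-180.0, -0.2, 102.1]
ft_force: [-1.7, 7.2, -0.9]
opening: 0.395
```

Emit:
drive_tool([
  [[-0.2,0,0],[0,0,0],-1],
  [[0,0,0],[0,0,0],-1],
])

```text
time: 12.65
tool_pos: [0.537, -0.0668, 0.0269]
orientation: [-180.0, -0.5, 102.1]
ft_force: [-0.9, 10.1, 0.2]
opening: 0.395
```

Emit:
drive_tool([
  [[-0.2,0,0],[0,0,0],-1],
  [[0,0,0],[0,0,0],-1],
])

```text
time: 12.82
tool_pos: [0.537, -0.0668, 0.0268]
orientation: [-180.0, -0.7, 102.1]
ft_force: [-2.2, 16.3, 1.5]
opening: 0.394
```

The butt is home: it stopped at clamp y = 121.6 mm for the TCP (121 predicted), with 16 N against the stop. Letting go and rising.

Emit:
drive_tool([
  [[0,0,0.1],[0,0,0],-1],
  [[0,0,0],[0,0,0],0.2],
  [[0,0,0],[0,0,0],0.6],
  [[0.3,0,0],[0,0,0],1],
  [[0,0,-0.5],[0,0,0],1],
  [[0,0,-2],[0,0,0],1],
  [[0,0,-3.5],[0,0,0],1],
  [[0,0,-3.5],[0,0,0],1],
  [[0,0,-3.5],[0,0,0],1],
  [[0,0,-3.5],[0,0,0],1],
  [[0,0,-3.5],[0,0,0],1],
  [[0,0,-3.5],[0,0,0],1],
  [[0,0,-3.5],[0,0,0],1],
  [[0,0,-1],[0,0,0],1],
  [[0,0,0],[0,0,0],1],
])

```text
time: 14.07
tool_pos: [0.5391, -0.0704, 0.3118]
orientation: [179.5, 0.3, 102.0]
ft_force: [0.1, 0.6, -0.7]
opening: 1.0
```

Emit:
drive_tool([
  [[-2.5,0,0],[0,0,0],1],
  [[-2.5,0,0],[0,0,0],1],
  [[-2.5,0,0],[0,0,0],1],
  [[0,0,0],[0,0,0],1],
  [[0,0,0],[0,0,0],1],
])

```text
time: 14.48
tool_pos: [0.5527, -0.144, 0.3034]
orientation: [-179.8, -0.2, 101.9]
ft_force: [0.4, -0.4, 0.8]
opening: 1.002
```

```bash
python3 - <<'E'
from h import *
import json
s=bot.sense();print(s["time"],s["tool_pos"],s["orientation"],s["ft_force"])
c=bot.get_calibration("wrist");a=bot.grab_frame("wrist");cv2.imwrite("pics/w5.png",a)
json.dump({k:np.array(v).tolist() for k,v in c.items()},open("w5.json","w"))
b=bot.grab_frame("scene");cv2.imwrite("pics/s5.png",b)
R=lambda i,x,y,w,h,z:cv2.resize(i[y:y+h,x:x+w],(w*z,h*z),interpolation=cv2.INTER_CUBIC)
cv2.imwrite("pics/m5.png",np.hstack([R(a,240,60,160,200,3)[:,:400],R(b,230,195,100,150,4)]))
cv2.imwrite("pics/m5.png",np.hstack([R(a,230,70,200,260,2),R(b,230,195,100,130,4)]))
E
```

```text
14.4833 [ 0.5527215  -0.14400335  0.30338939] [-1.79765065e+02 -1.51387996e-01  1.01947267e+02] [ 0.44699695 -0.40507765  0.79364692]
```

View pics/m5.png

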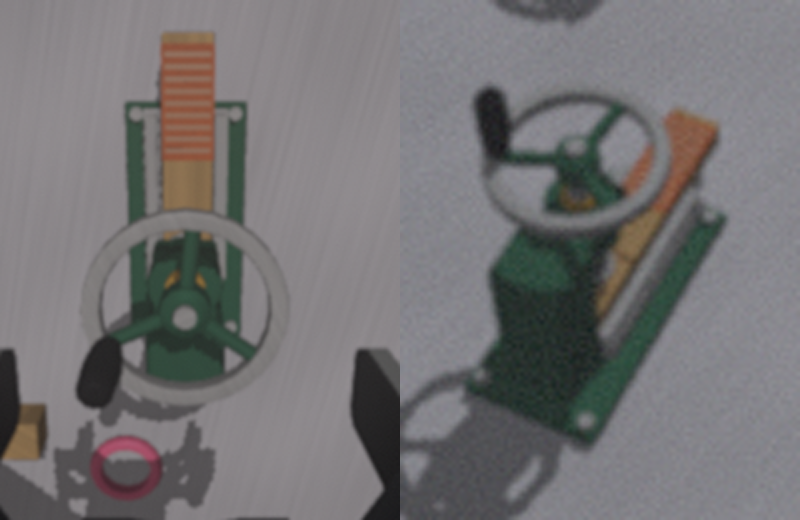

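The perch lies flat in the channel with its terracotta end out. In the wrist crop the handle runs from its foot at about (108,345) to its top at about (95,387), and the hub is at (185,318).

```bash
python3 - <<'E'
from h import *
import json
np.set_printoptions(precision=4,suppress=True)
c=json.load(open("w5.json"));a=cv2.imread("pics/w5.png")
y=np.radians(11.8);ey=np.array([-np.sin(y),np.cos(y),0]);ex=np.array([ey[1],-ey[0],0]);o=np.array([.561,-.186,0])
W=lambda u,v:(230+u/2-.25,70+v/2-.25);S=lambda u,v:(230+(u-400)/4-.375,195+v/4-.375)
def tri(p,q):
    o1,d1=ray("wrist",[p],c);o2,d2=ray("scene",[q]);d1=d1[0]/np.linalg.norm(d1);d2=d2[0]/np.linalg.norm(d2)
    s=np.linalg.lstsq(np.c_[d1,-d2],o2-o1,rcond=None)[0];A=o1+s[0]*d1;B=o2+s[1]*d2;return (A+B)/2,np.linalg.norm(A-B)
hub,e=tri(W(185,318),S(575,149));print("hub",hub,e)
print("handle top",tri(W(95,388),S(487,96)))
for z in(.215,.2236): print(z,onz("wrist",[W(95,388)],z,c))
# black blob axis
g=a[225:285,265:295].max(2)<60;n,l,st,ce=cv2.connectedComponentsWithStats(g.astype(np.uint8));i=1+np.argmax(st[1:,4]);print("blob",st[i],ce[i]+[265,225])
for z in(.1988,.2): p=onz("wrist",[ce[i]+[265,225]],z,c)[0];print("mid",p,np.linalg.norm((p-hub)[:2]))
d=onz("wrist",[W(163,33),W(214,33)],.044,c)-o;print("perch far end",d@ex,d@ey)
for v in(100,150,200):
    d=onz("wrist",[W(163,v),W(214,v)],.044,c)-o;print(d@ex)
E
```

```text
hub [ 0.5612 -0.1848  0.1768] 0.0016277742476735176
handle top (array([ 0.5239, -0.2096,  0.2198]), np.float64(0.0011003617580974646))
0.215 [[ 0.5241 -0.2121  0.215 ]]
0.2236 [[ 0.5247 -0.207   0.2236]]
blob [  4  12  22  37 568] [280.0053 256.0757]
mid [ 0.5244 -0.2129  0.1988] 0.04632787771207211
mid [ 0.5245 -0.2122  0.2   ] 0.04587182658064609
perch far end [-0.0157  0.0183] [0.1501 0.1501]
[-0.0161  0.019 ]
[-0.0164  0.0196]
[-0.0167  0.0201]
```

Emit:
drive_tool([
  [[-2,-1.4,0],[0,0,0],0.5],
  [[-2,-1.4,0],[0,0,0],0.3],
  [[-2,-1.3,0],[0,0,0],0.1],
  [[0,0,1.5],[0,0,0],0.1],
  [[0,0,1.5],[0,0,0],0.1],
  [[0,0,0],[0,0,0],0.1],
  [[0,0,0],[0,0,0],0.1],
], grip_force=30)

```text
time: 15.17
tool_pos: [0.5253, -0.2091, 0.2752]
orientation: [-179.9, -0.1, 102.1]
ft_force: [-0.1, -0.0, 0.5]
opening: 0.554
```

Emit:
drive_tool([
  [[-0.2,-0.1,2],[0,0,0],0.1],
  [[0,0,2],[0,0,0],0.1],
  [[0,0,2],[0,0,0],0.1],
  [[0,0,2],[0,0,0],0.1],
  [[0,0,0.9],[0,0,0],0.1],
  [[0,0,0],[0,0,0],0.1],
  [[0,0,0],[0,0,0],0.1],
])

```text
time: 15.75
tool_pos: [0.5257, -0.2121, 0.1882]
orientation: [180.0, 0.0, 102.1]
ft_force: [-0.1, -0.1, -0.5]
opening: 0.545
```

Emit:
drive_tool([
  [[0,0,0],[0,0,0],-0.4],
  [[0,0,0],[0,0,0],-1],
  [[0,0,0],[0,0,0],-1],
  [[0,0,0],[0,0,0],-1],
])

```text
time: 16.08
tool_pos: [0.5252, -0.2134, 0.1897]
orientation: [180.0, 0.2, 102.0]
ft_force: [-4.1, -1.8, 5.6]
opening: 0.211
```

```bash
python3 - <<'E'
from h import *
s=bot.sense();print(s["time"],s["tool_pos"],s["orientation"],s["ft_force"],s["opening"])
a=bot.grab_frame("wrist");b=bot.grab_frame("scene")
cv2.imwrite("pics/w6.png",np.hstack([a[150:400,160:480],cv2.resize(b[180:280,220:348],(320,250),interpolation=cv2.INTER_CUBIC)]))
E
```

```text
16.0833 [ 0.52523285 -0.21340507  0.18969516] [1.79953912e+02 1.71378738e-01 1.02049805e+02] [-4.08414378 -1.82051071  5.64623762] 0.211421976371925
```

View pics/w6.png

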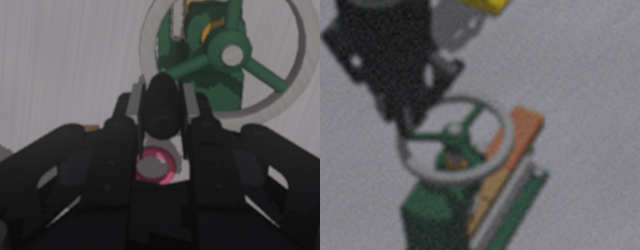

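The handle is between the pads. Computing the circle rows.

```bash
cat > circ.py <<'E'
import sys,numpy as np,json
# a0: world angle of handle, step deg, n rows ; yaw of tool
a0,st,n,yaw=map(float,sys.argv[1:5]);al=np.radians(a0-(yaw-90)-st*np.arange(n+1))
d=np.diff(4.5*np.c_[np.sin(al),np.cos(al)],axis=0)
print(json.dumps([[[round(x,2),round(y,2),round(st/360,3)],[0,0,0],-1] for x,y in d]),"end",a0-st*n)
E
python3 circ.py 216 15 12 102
```

```text
[[[1.13, -0.33, 0.042], [0, 0, 0], -1], [[1.17, -0.03, 0.042], [0, 0, 0], -1], [[1.14, 0.27, 0.042], [0, 0, 0], -1], [[1.03, 0.56, 0.042], [0, 0, 0], -1], [[0.85, 0.81, 0.042], [0, 0, 0], -1], [[0.61, 1.0, 0.042], [0, 0, 0], -1], [[0.33, 1.13, 0.042], [0, 0, 0], -1], [[0.03, 1.17, 0.042], [0, 0, 0], -1], [[-0.27, 1.14, 0.042], [0, 0, 0], -1], [[-0.56, 1.03, 0.042], [0, 0, 0], -1], [[-0.81, 0.85, 0.042], [0, 0, 0], -1], [[-1.0, 0.61, 0.042], [0, 0, 0], -1]] end 36.0
```

Emit:
drive_tool([
  [[1.13,-0.33,0.042],[0,0,0],-1],
  [[1.17,-0.03,0.042],[0,0,0],-1],
  [[1.14,0.27,0.042],[0,0,0],-1],
  [[1.03,0.56,0.042],[0,0,0],-1],
  [[0.85,0.81,0.042],[0,0,0],-1],
  [[0.61,1.0,0.042],[0,0,0],-1],
])

```text
time: 16.68
tool_pos: [0.535, -0.1491, 0.1871]
orientation: [179.9, 0.0, 102.1]
ft_force: [-2.0, -0.4, 4.9]
opening: 0.211
```

Emit:
drive_tool([
  [[0,0,0],[0,0,0],-1],
])

```text
time: 16.77
tool_pos: [0.537, -0.1479, 0.187]
orientation: [179.7, -0.0, 102.2]
ft_force: [0.1, 3.9, 5.4]
opening: 0.213
```

Emit:
drive_tool([
  [[0.33,1.13,0.042],[0,0,0],-1],
  [[0.03,1.17,0.042],[0,0,0],-1],
  [[-0.27,1.14,0.042],[0,0,0],-1],
  [[-0.56,1.03,0.042],[0,0,0],-1],
])

```text
time: 17.1
tool_pos: [0.5807, -0.1454, 0.1854]
orientation: [179.9, 0.2, 102.1]
ft_force: [-4.1, -4.2, 5.7]
opening: 0.216
```

```bash
python3 circ.py 66 10 20 102; python3 - <<'E'
from h import *
s=bot.sense();print(s["wrist_torque"],s["ft_force"],s["tool_pos"])
E
```

```text
[[[-0.51, 0.59, 0.028], [0, 0, 0], -1], [[-0.61, 0.49, 0.028], [0, 0, 0], -1], [[-0.69, 0.38, 0.028], [0, 0, 0], -1], [[-0.74, 0.26, 0.028], [0, 0, 0], -1], [[-0.77, 0.12, 0.028], [0, 0, 0], -1], [[-0.78, -0.01, 0.028], [0, 0, 0], -1], [[-0.77, -0.15, 0.028], [0, 0, 0], -1], [[-0.73, -0.28, 0.028], [0, 0, 0], -1], [[-0.67, -0.4, 0.028], [0, 0, 0], -1], [[-0.59, -0.51, 0.028], [0, 0, 0], -1], [[-0.49, -0.61, 0.028], [0, 0, 0], -1], [[-0.38, -0.69, 0.028], [0, 0, 0], -1], [[-0.26, -0.74, 0.028], [0, 0, 0], -1], [[-0.12, -0.77, 0.028], [0, 0, 0], -1], [[0.01, -0.78, 0.028], [0, 0, 0], -1], [[0.15, -0.77, 0.028], [0, 0, 0], -1], [[0.28, -0.73, 0.028], [0, 0, 0], -1], [[0.4, -0.67, 0.028], [0, 0, 0], -1], [[0.51, -0.59, 0.028], [0, 0, 0], -1], [[0.61, -0.49, 0.028], [0, 0, 0], -1]] end -134.0
[-0.65382692  0.80275873 -0.01167145] [-4.08673895 -4.20316772  5.71714374] [ 0.58073285 -0.14540306  0.18539996]
```

Emit:
drive_tool([
  [[-0.61,0.46,0.028],[0,0,0],-1],
  [[-0.61,0.49,0.028],[0,0,0],-1],
  [[-0.69,0.38,0.028],[0,0,0],-1],
  [[-0.74,0.26,0.028],[0,0,0],-1],
])

```text
time: 17.43
tool_pos: [0.6019, -0.1675, 0.1843]
orientation: [179.9, 0.1, 102.1]
ft_force: [-2.9, 1.4, 5.4]
opening: 0.212
```

Emit:
drive_tool([
  [[-0.77,0.12,0.028],[0,0,0],-1],
  [[-0.78,-0.01,0.028],[0,0,0],-1],
  [[-0.77,-0.15,0.028],[0,0,0],-1],
])

```text
time: 17.68
tool_pos: [0.6058, -0.1902, 0.1835]
orientation: [179.9, 0.0, 102.1]
ft_force: [-4.9, 2.7, 5.5]
opening: 0.213
```

Emit:
drive_tool([
  [[-0.73,-0.28,0.028],[0,0,0],-1],
  [[-0.67,-0.4,0.028],[0,0,0],-1],
  [[-0.59,-0.51,0.028],[0,0,0],-1],
])

```text
time: 17.93
tool_pos: [0.5983, -0.2113, 0.1827]
orientation: [179.9, -0.1, 102.1]
ft_force: [-3.3, 5.6, 7.4]
opening: 0.213
```

Emit:
drive_tool([
  [[-0.39,-0.71,0.028],[0,0,0],-1],
  [[-0.38,-0.69,0.028],[0,0,0],-1],
  [[-0.26,-0.74,0.028],[0,0,0],-1],
])

```text
time: 18.18
tool_pos: [0.5811, -0.2263, 0.182]
orientation: [179.6, 0.1, 102.1]
ft_force: [1.9, 4.1, 5.3]
opening: 0.215
```

Emit:
drive_tool([
  [[-0.12,-0.77,0.028],[0,0,0],-1],
  [[0.01,-0.78,0.028],[0,0,0],-1],
  [[0.15,-0.77,0.028],[0,0,0],-1],
])

```text
time: 18.43
tool_pos: [0.5591, -0.2311, 0.1812]
orientation: [179.5, 0.1, 102.1]
ft_force: [5.4, 2.8, 4.3]
opening: 0.215
```

```bash
python3 circ.py 266 10 20 102
```

```text
[[[0.28, -0.73, 0.028], [0, 0, 0], -1], [[0.4, -0.67, 0.028], [0, 0, 0], -1], [[0.51, -0.59, 0.028], [0, 0, 0], -1], [[0.61, -0.49, 0.028], [0, 0, 0], -1], [[0.69, -0.38, 0.028], [0, 0, 0], -1], [[0.74, -0.26, 0.028], [0, 0, 0], -1], [[0.77, -0.12, 0.028], [0, 0, 0], -1], [[0.78, 0.01, 0.028], [0, 0, 0], -1], [[0.77, 0.15, 0.028], [0, 0, 0], -1], [[0.73, 0.28, 0.028], [0, 0, 0], -1], [[0.67, 0.4, 0.028], [0, 0, 0], -1], [[0.59, 0.51, 0.028], [0, 0, 0], -1], [[0.49, 0.61, 0.028], [0, 0, 0], -1], [[0.38, 0.69, 0.028], [0, 0, 0], -1], [[0.26, 0.74, 0.028], [0, 0, 0], -1], [[0.12, 0.77, 0.028], [0, 0, 0], -1], [[-0.01, 0.78, 0.028], [0, 0, 0], -1], [[-0.15, 0.77, 0.028], [0, 0, 0], -1], [[-0.28, 0.73, 0.028], [0, 0, 0], -1], [[-0.4, 0.67, 0.028], [0, 0, 0], -1]] end 66.0
```

Emit:
drive_tool([
  [[0.28,-0.73,0.028],[0,0,0],-1],
  [[0.4,-0.67,0.028],[0,0,0],-1],
])

```text
time: 18.6
tool_pos: [0.5443, -0.228, 0.1807]
orientation: [179.5, 0.3, 102.1]
ft_force: [6.4, 0.3, 3.6]
opening: 0.214
```

Emit:
drive_tool([
  [[0.51,-0.59,0.028],[0,0,0],-1],
])

```text
time: 18.68
tool_pos: [0.5376, -0.2247, 0.1805]
orientation: [179.5, 0.3, 102.1]
ft_force: [6.7, -1.0, 2.9]
opening: 0.216
```

```bash
cat > t.py <<'E'
from h import *
s=bot.sense();d=s["tool_pos"][:2]-np.array([.5612,-.1848]);a=np.arctan2(d[1],d[0]);F=s["ft_force"]
r=d/np.linalg.norm(d);t=np.array([r[1],-r[0]]);print(s["time"],"ang",np.degrees(a)%360,"r",np.linalg.norm(d),"Ft",F[:2]@t,"Fr",F[:2]@r,F)
E
python3 t.py
```

```text
18.6833 ang 239.3941368921192 r 0.04641455683650532 Ft -6.307148903984048 Fr -2.512293964786025 [ 6.70758251 -1.0488494   2.93739413]
```

Emit:
drive_tool([
  [[0.61,-0.49,0.028],[0,0,0],-1],
  [[0.69,-0.38,0.028],[0,0,0],-1],
  [[0.74,-0.26,0.028],[0,0,0],-1],
])

```text
time: 18.93
tool_pos: [0.5219, -0.2088, 0.1797]
orientation: [179.6, 0.5, 102.0]
ft_force: [5.6, -6.6, 2.9]
opening: 0.214
```

```bash
python3 t.py
```

```text
18.9333 ang 211.4003797680263 r 0.04610083848399061 Ft -8.488508262899654 Fr -1.3318634566254044 [ 5.5594511  -6.55142246  2.918338  ]
```

Emit:
drive_tool([
  [[0.6,-0.1,0.02],[0,0,0],-1],
])

```text
time: 19.02
tool_pos: [0.5192, -0.2033, 0.1795]
orientation: [179.6, 0.5, 102.0]
ft_force: [3.4, -6.0, 2.9]
opening: 0.212
```

```bash
python3 t.py
```

```text
19.0167 ang 203.81126258237006 r 0.045944188945388556 Ft -6.866299357799052 Fr -0.7277238592593509 [ 3.43787792 -5.98804177  2.87982067]
```

Emit:
drive_tool([
  [[0.25,-0.03,0.01],[0,0,0],-1],
  [[0.25,-0.02,0.01],[0,0,0],-1],
])

```text
time: 19.18
tool_pos: [0.5175, -0.1986, 0.1793]
orientation: [179.7, 0.5, 102.0]
ft_force: [3.2, -6.5, 3.2]
opening: 0.219
```

```bash
python3 t.py
```

```text
19.1833 ang 197.4990604221618 r 0.045853098983775965 Ft -7.177259607283951 Fr -1.1256361023006178 [ 3.23167512 -6.50664184  3.19359108]
```

Emit:
drive_tool([
  [[0.36,-0.02,0.014],[0,0,0],-1],
])

```text
time: 19.27
tool_pos: [0.5167, -0.1957, 0.1792]
orientation: [179.7, 0.6, 102.0]
ft_force: [3.2, -6.9, 3.9]
opening: 0.214
```

```bash
python3 t.py
```

```text
19.2667 ang 193.73330347812234 r 0.04581282405022515 Ft -7.4393130587900576 Fr -1.4650030143144939 [ 3.1892344  -6.87883686  3.89615702]
```

Emit:
drive_tool([
  [[0.24,0.0,0.008],[0,0,0],-1],
])

```text
time: 19.35
tool_pos: [0.5162, -0.1932, 0.1791]
orientation: [179.7, 0.5, 102.0]
ft_force: [2.7, -6.6, 3.3]
opening: 0.21
```

```bash
python3 t.py
```

```text
19.35 ang 190.51874531487468 r 0.04576516787127214 Ft -6.987677121286013 Fr -1.4981125463384364 [ 2.74858792 -6.5967596   3.29471046]
```

Emit:
drive_tool([
  [[0,0,0],[0,0,0],-1],
])

```text
time: 19.43
tool_pos: [0.5161, -0.1923, 0.1791]
orientation: [179.7, 0.4, 102.0]
ft_force: [2.9, -3.9, 4.3]
opening: 0.211
```

```bash
python3 t.py
```

```text
19.4333 ang 189.401734053754 r 0.04570767670814909 Ft -4.292561116182159 Fr -2.23379053413714 [ 2.90499936 -3.86999739  4.26396257]
```

Emit:
drive_tool([
  [[-0.15,0,0],[0,0,0],-1],
  [[0,0,0],[0,0,0],-1],
])

```text
time: 19.6
tool_pos: [0.5161, -0.1923, 0.179]
orientation: [179.7, 0.2, 102.1]
ft_force: [2.1, -1.5, 7.2]
opening: 0.211
```

```bash
python3 t.py
```

```text
19.6 ang 189.43048934030313 r 0.04573934385902022 Ft -1.8489088516001617 Fr -1.8583555610015976 [ 2.13618553 -1.51942776  7.21085582]
```

Emit:
drive_tool([
  [[0,0,0],[0,0,0],-0.3],
  [[0,0,0],[0,0,0],0.1],
  [[0,0,0],[0,0,0],0.1],
  [[0,0,-1],[0,0,0],0.1],
  [[0,0,-3],[0,0,0],0.1],
  [[0,0,-3],[0,0,0],0.1],
  [[0,0,-3],[0,0,0],0.3],
  [[0,0,-2],[0,0,0],0.3],
  [[0,-2,0],[0,0,0],0.3],
  [[0,-3,0],[0,0,0],0.3],
  [[0,-3,0],[0,0,0],0.3],
  [[0,-3,0],[0,0,0],0.3],
  [[0,-3,0],[0,0,0],0.3],
  [[0,0,0],[0,0,0],0.3],
  [[0,0,0],[0,0,0],0.3],
])

```text
time: 20.85
tool_pos: [0.3766, -0.2209, 0.2972]
orientation: [179.9, 0.1, 102.0]
ft_force: [-0.0, -1.1, -0.2]
opening: 0.649
```

```bash
python3 - <<'E'
from h import *
import json
s=bot.sense();print(s["time"],s["tool_pos"],s["ft_force"])
c=bot.get_calibration("wrist");a=bot.grab_frame("wrist");b=bot.grab_frame("scene")
R=lambda i,x,y,w,h,z:cv2.resize(i[y:y+h,x:x+w],(w*z,h*z),interpolation=cv2.INTER_CUBIC)
t=bot.grab_frame("top")
cv2.imwrite("pics/m7.png",np.hstack([R(t,160,100,320,170,1),R(b,230,195,100,130,4)[:170,:0]]) if 0 else np.vstack([np.hstack([R(a,320,0,200,130,2)if 0 else cv2.resize(a,(416,260)),R(b,232,195,96,65,4)]),R(t,160,100,320,150,2)[:, :]  if 0 else cv2.resize(t[90:270,140:520],(800,330))]))
E
```

```text
20.85 [ 0.37660377 -0.22088911  0.29720623] [-0.01590057 -1.08284625 -0.24937295]
```

View pics/m7.png

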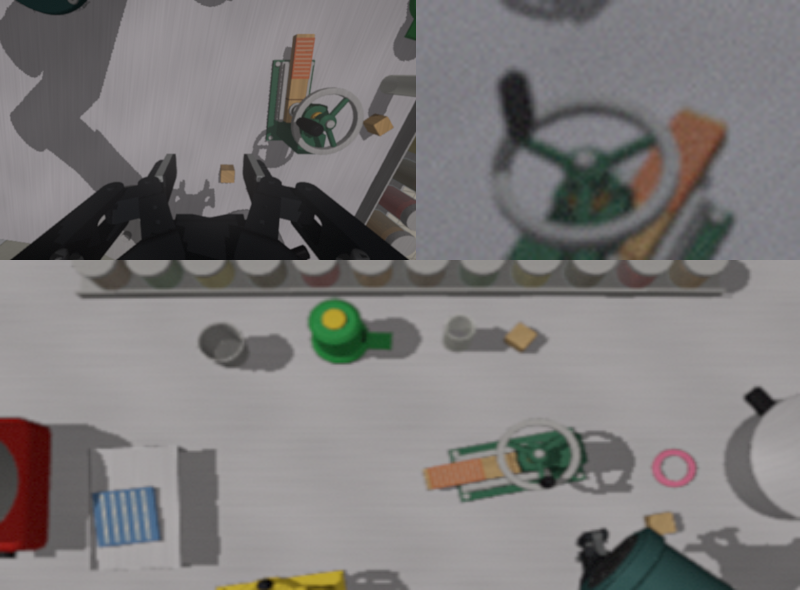

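```bash
python3 -c "
from workcell import bot
print(bot.job_done())"
```

```text
the job is handed in; nothing more can be done
None
```

I set up the perch in the green clamp and handed the job in at about 21 s. The wheel's firm feel is partly an estimate, because I never got one clean reading of 9 to 10 N.

**Perch:** I drew it out by the butt, regripped it at the terracotta end, slid it home and let go. It pushed 16 N against the stop, and its far end measured 150.1 mm from the screw axis, which is where it should be with the butt home. The last pictures show it lying in the bed with the terracotta end out of the mouth, and nothing else on the rack looks moved.

**Handwheel:** I wound it clockwise about 387°. The shoe met the perch after roughly 250°.
- **Turning steadily:** the push at the handle grew in a near-straight line to 8.5 N. Carried on to where I stopped, that gives about 9.4–10.2 N, or about 9.0–9.8 N allowing for readings up to 0.4 N high in the light stretch.
- **Final degrees:** I turned these slowly and read only 7.0–7.4 N, falling to 4.3 N once stopped. The reading drops with speed, so I trusted the steady-turning figures: at that speed the light stretch read 2.0–2.5 N, against the 2 N in the description.
- **Not checked:** I did not turn it again at full speed to confirm. The wheel did not move when I eased the load off before letting go.

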